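# Seat a board carrier in the inspection stage and bolt it down

### The arm

A 6-joint arm with a two-finger parallel gripper is mounted at the origin on the work surface. World frame = base frame: x ahead of the robot, y to its left, z up, the work surface at z = 0. Lengths are in mm, angles in rad, forces in N, time in s.
With the tool pointing down it reaches from about 325 to 900 mm from the base axis. Payload 3.5 kg.
Tool frame: the origin (TCP) lies on the centre line of the jaws, within the pads' length; the fingertips stand 25 mm ahead of it and the grasp point (between the pads) lies 6 mm ahead of it; z points along the fingers, y is the line along which they close (so a half turn about z gives the same grasp; the last joint's range is limited). The gripper opens to 85 mm and grips with 20 to 120 N. Pads are 22 mm wide; open, the fingers measure 114 mm over their backs; the gripper's body (76 mm by 85 mm) begins 54 mm behind the grasp point. The pads swing forward as they close: fully open they stand 13 mm farther back than shut.
Start: joints at [1.024, 0.276, -0.026, 1.268, 0, 1.467], TCP at [268.365, 564.449, 256.313] pointing down, gripper open.
Joint ranges: [-3.12, 3.12], [-0.85, 1.88], [-1.08, 1.24], [-1.95, 2.15], [-1.57, 1.53], [-3.14, 3.14]. Speed limits (rad/s): [2.57, 2.57, 3.14, 3.14, 3.14, 3.14].

### API

Orientations are given as a rotation vector (axis times angle).
In Python, from cell import sensors, viewer, ticket gives the robot as it stands. The module is installed in compiled form; this text tells all that it offers.
- The arm moves only by the tool jog_arm, never from a script. Its argument "deltas" is text: rows parted by semicolons, each of 5 numbers parted by spaces: the closure in counts, from 0 (fully open) to 255 (shut), then the shift along the tool's x, y, z in m, then the turn about the tool's z in rad. In form: jaw dx dy dz twist; .... A call has 1 to 10 rows; each row shifts and turns the commanded pose from where the row before left it, along the tool's axes as they then stand; what a row does not reach is not made up. A row lasts 1/12 s, in which the tool goes at most 41.7 mm and 7.16 degrees, less where a joint would pass 70% of its speed; a pose out of reach is approached as far as the arm can. A call with a gripper value outside its range is refused whole. The fingers move at their own pace and stop on an object; the grip force is fixed at half the most. Time passes only in rows, so rows that do not move let the fingers close. It gives the time, the measured TCP pose, the force, the opening and the grip force at its end, in the units of the state.
- sensors.observe(): the state, without advancing time (a new reading comes with each control period).
- viewer.get_image(name): name is "scene" or "side" or "wrist"; returns the picture (400x640x3 uint8, red, green, blue); there is no depth.
- viewer.get_calibration(name): a dict with "fx", "fy", "cx", "cy" (pixels), "origin" and "orientation" of the camera in the world. Camera axes: x right, y up, looking along -z (the intrinsics and any distortion apply to the point x, -y, -z); pixel columns grow to the right and rows downward; lengths in mm; the calibration is good to about 2 mm. A picture is of the moment at which its call begins: read the wrist's pose just before it. get_calibration takes no time and is no camera call; for the wrist camera it gives the pose at the moment of the call.
- ticket.sign_off(): hands the job in; it is judged then, once.
The state is a dict: "clock": time; "joint_positions": joint angles; "qd": joint speeds; "tau": joint torques, N m; "ee_pos": TCP position; "tool_rot": TCP orientation; "force": force on the tool from outside, world axes, zero at the start; "wrist_torque": the same for the moment, N m; "grip_width": finger opening in mm; "gripper_force": force on a finger pad.
Only numpy, scipy, OpenCV 4.12 (cv2) and the standard library are available. Lean on these libraries where they do the work, as an engineer would, in place of code of your own. Each camera call takes 0.05 s, during which the arm holds its last target. There are 200 camera calls.

### The job

Slide the yellow board carrier along the deck of the inspection stage, keeping it down on the deck and pressing only gently, until it drops flat into the dark pocket. Then slide the red-handled bolt fully home over the edge of the carrier and let go, leaving the bottle, the spool and the screwdriver where they are.

Things in the scene. Friction and masses are not known exactly. Their poses are not given: they have to be found in the camera images.
- stage: Fixed inspection stage: grey base plate 196 x 385 mm, 16 mm high, carrying a slick white deck (friction about 0.2), top 30 mm above the bench, spanning x -105 to 60, y -165 to 125 mm. Origin on the bench under the base; x to its far side, y along it towards the bolt. The deck is locked at an unknown setting: deck, pocket and rail sit together up to 12 mm off nominal in x and in y (not turned).
- pocket (a point): NOMINAL centre of the pocket's mouth, level with the deck top, at stage (0, 55, 30) mm, axes as the stage; the real pocket lies up to 12 mm away in stage x and in y, as the deck is shifted. Dark-floored rectangular pocket, 74 mm in x by 94 mm in y, 5 mm deep, straight walls, rubber-lined floor.
- rail (a point): NOMINAL point of the blue guide rail, on its guiding face (which faces -x) at deck level, stage (36, -70, 30) mm; shifted together with the pocket. The straight rail, 9 mm high, 10 mm thick, runs along y from the deck's -y end to past the pocket; its face is 1 mm inside the pocket's +x wall, so a carrier kept against the rail and slid to +y comes over the pocket and drops in.
- carrier_mid (a point): Centre of the loose board carrier, 22.5 mm above its underside; axes of the plate, z up. It starts flat on the deck near its -y end, clear of the rail, turned up to 0.25 rad from the stage. Point 52.5 mm above the bench when on the deck, 47.5 mm when seated; the plate's top then stands 3 mm proud of the deck. Best gripped across y, as the rail comes close beside the post in x.
- carrier: The same board carrier; origin at the centre of its underside. 0.25 to 0.46 kg. Yellow plate 70 mm (its x) x 90 mm (its y) x 8 mm, with green circuit boards on top reaching 11 mm above the underside, and in the middle a black grip post 26 mm (x) x 22 mm (y), from the plate up to 45 mm above the underside.
- bolt (a joint): Travel of the bolt on the stage base, m: 0 open, 0.040 fully home, growing as it moves to stage -y. Starts at 0 to 0.006; needs about 3 N; stays where left. Steel tongue 18 mm wide, 6 mm thick, underside 34.5 mm above the bench, tip at stage y = 123 mm open, 83 mm home: it passes over a seated carrier's plate but strikes one that is not seated.
- bolt_grip (a point): Point in the red handle of the bolt: upright post 20 x 20 mm, from 40.5 to 75.5 mm above the bench; the point is on its axis, 62 mm above the bench, at stage (0, 166) mm when open and (0, 126) mm when home. Moves with the bolt; axes as the stage. Free space on all sides above the tongue.
- flux_mid (a point): Bystander: white flux bottle with red cap, 36 mm diameter, 85 mm tall, standing on the bench beyond the stage; the point is on its axis 42 mm up.
- spool_mid (a point): Bystander: metal solder spool, 48 mm diameter, 32 mm high, standing on the bench beyond the stage; the point is its centre.
- screwdriver_grip (a point): Bystander: orange-handled screwdriver, 160 mm long, lying on the bench past the -y end of the stage, about parallel to that end; the point is on its handle.
Things that resemble listed ones, but are neither listed nor needed, are in the scene too. Of the things like the carrier, leave any that is orange, pink or purple; of the rest the smaller one is meant.

How it is judged:
By the outcome, as a careful person would: the job done as asked, in the order asked, and still so for the second after the job is handed in, with the robot touching nothing.
It also fails if it takes over 67 s, if anything falls off the work surface, if the arm or the gripper's body presses on something with over 40 N, if the wrist force passes 120 N, or if a joint passes its speed limit or range.

## Working session

There is one attempt and no reset: what is moved stays moved. The work goes in short steps, Python scripts to look and compute and a tool call to move; the robot and the scene stay as the last step left them, time stands still between calls to the robot, and variables do not carry over. Pictures are saved under pics/ and viewed, at most 10 in all, crops included, and the job is handed in when it is done.

Besides the shell and the picture viewer there is one more tool, called after ">>>" as name(argument=value, ...), one argument or row to a line, values as JSON. jog_arm: Moves the arm, as the interface text tells. Its arguments: {"type":"object","properties":{"deltas":{"type":"string"}},"required":["deltas"]}

```bash
mkdir -p pics; cat > h.py <<'E'
from cell import sensors, viewer, ticket
import numpy as np, cv2
from scipy.spatial.transform import Rotation as R
def cal(n):
    c=viewer.get_calibration(n); return c
def rot(c):
    o=np.array(c["orientation"],float)
    return o if o.shape==(3,3) else R.from_rotvec(o).as_matrix()
def px2w(c,u,v,z):
    d=rot(c)@np.array([(u-c["cx"])/c["fx"],-(v-c["cy"])/c["fy"],-1.]); o=np.array(c["origin"])
    return o+d*(z-o[2])/d[2]
def w2px(c,p):
    q=rot(c).T@(np.array(p,float)-c["origin"]); return c["cx"]+c["fx"]*q[0]/-q[2], c["cy"]-c["fy"]*q[1]/-q[2]
def shot(n,f):
    im=viewer.get_image(n); cv2.imwrite(f"pics/{f}.png",cv2.cvtColor(im,cv2.COLOR_RGB2BGR)); return im
E
python3 - <<'E'
from h import *
for n in("scene","side","wrist"): print(n,cal(n)); 
a=[shot(n,n+"0") for n in("scene","side")]
print(sensors.observe())
E
```

```text
scene {'fx': 500.0670092538549, 'fy': 500.0670092538549, 'cx': 321.25359297562875, 'cy': 199.1033494624436, 'origin': array([1029.74043163, -684.18970791,  819.59381663]), 'orientation': array([0.79840334, 0.27233546, 0.59013472])}
side {'fx': 475.9453799607606, 'fy': 475.9453799607606, 'cx': 314.5589403662563, 'cy': 201.74942298189168, 'origin': array([ 88.95444143, 575.13041436, 529.64787936]), 'orientation': array([ 0.40071903, -1.22002059, -2.20382588])}
wrist {'fx': 310.233497945775, 'fy': 310.233497945775, 'cx': 315.8366063871127, 'cy': 196.76511546308637, 'origin': array([203.23931497, 595.9429961 , 372.61153196]), 'orientation': array([-0.25766034, -0.15978873,  1.11915225])}
{'clock': 0.1, 'joint_positions': array([ 1.02362336e+00,  2.77098718e-01, -2.77650926e-02,  1.26802089e+00,
        2.95015462e-05,  1.46741307e+00]), 'qd': array([-0.00064293, -0.00087038,  0.00447916,  0.00051142, -0.00137567,
        0.00030908]), 'tau': array([ 9.87284511e-04, -4.46707749e+01,  2.96128696e+01,  8.47332180e-03,
        5.68941331e-06,  9.60947375e-06]), 'ee_pos': array([267.99443329, 563.88400735, 255.23547647]), 'tool_rot': array([-0.69124341, -3.06388788,  0.0030929 ]), 'force': array([ 0.25660695, -0.38013125, -0.32606631]), 'wrist_torque': array([-0.04599901,  0.01669326,  0.02614841]), 'gripper_force': 0.0, 'grip_width': 85.77549228463059}
```

View pics/scene0.png

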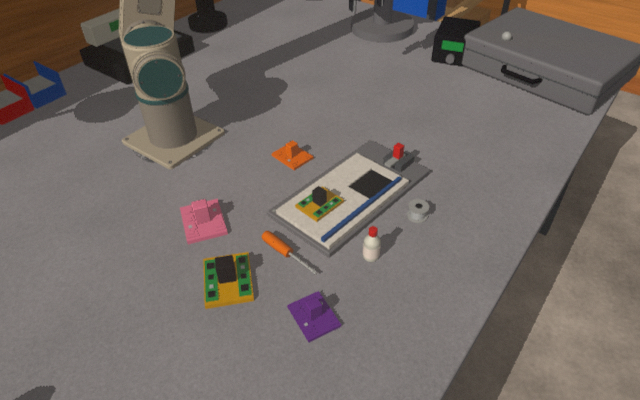

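View pics/side0.png

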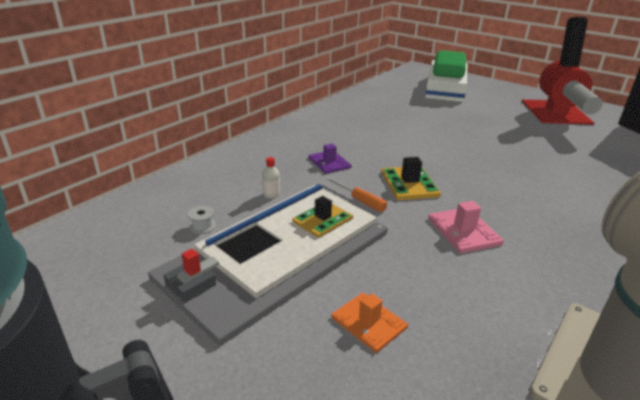

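The scene view shows these candidates for the carrier: the yellow one on the deck (320,200), a larger yellow one on the bench (228,278), orange (292,155), pink (203,220) and purple (314,315). I choose the smaller yellow one on the deck. The red bolt handle is at (398,150), the pocket at (372,183), the spool at (419,210), the bottle at (371,245) and the screwdriver at (290,250). I'll check the choice in a close crop.

```bash
python3 - <<'E'
from h import *
a=cv2.imread("pics/scene0.png")[130:255,265:435]; cv2.imwrite("pics/crop.png",cv2.resize(a,None,fx=4.7,fy=4.7,interpolation=cv2.INTER_CUBIC)[:600])
c=cal("scene"); s=cal("side")
for n,p,z in [("posttop",(319,189.5),75),("handletop",(398.5,146),75.5),("bottle",(371.5,231),85),("spool",(419,205),32),("bigyellow post",(225,262),50)]: print(n,px2w(c,*p,z).round(1))
for n,p,z in [("posttop",(323,201),75),("handletop",(191,253),75.5)]: print(n,px2w(s,*p,z).round(1))
E
```

```text
posttop [518.5  -8.7  75. ]
handletop [582.7 237.7  75.5]
bottle [688.1 -58.6  85. ]
spool [708.1 120.3  32. ]
bigyellow post [ 478.4 -273.5   50. ]
posttop [515.7  -3.9  75. ]
handletop [579.2 241.5  75.5]
```

View pics/crop.png

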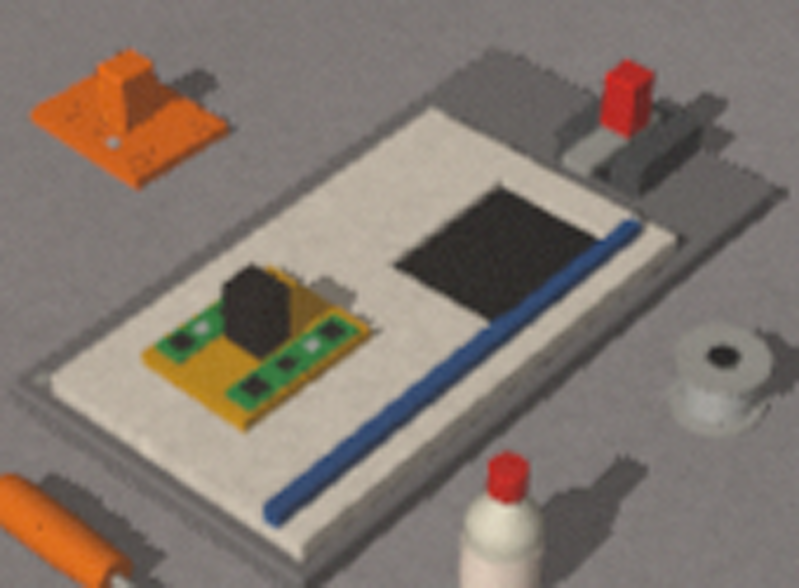

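The crop confirms it: a yellow plate with green boards and a black post (crop 255,310), sitting alone on the deck. Visible pocket corners in the crop are (500,185), (395,265) and (490,325).

```bash
cat >> h.py <<'E'
E
python3 - <<'E'
from h import *
c=cal("scene")
def f(p,z): return px2w(c,265+p[0]/4.7,130+p[1]/4.7,z)
P={}
for n,p,z in [("deckA",(435,108),30),("deckB",(680,237),30),("deckC",(302,557),30),("deckD",(50,382),30),
 ("pk1",(500,185),30),("pk2",(395,265),30),("pk3",(490,325),30),("railtop-",(264,512),39),("railtop+",(625,222),39),
 ("baseA",(495,48),16),("baseB",(788,190),16),("baseD",(18,382),16),
 ("cL",(143,352),38),("cB",(246,425),38),("cR",(372,325),38)]:
    P[n]=f(p,z)[:2]; print(n,P[n].round(1))
def ang(a,b): d=P[b]-P[a]; return np.degrees(np.arctan2(d[1],d[0])).round(2),np.linalg.norm(d).round(1)
for a,b in [("deckD","deckA"),("deckC","deckB"),("deckD","deckC"),("deckA","deckB"),("pk2","pk1"),("pk2","pk3"),("railtop-","railtop+"),("baseD","baseA"),("baseA","baseB"),("cL","cB"),("cB","cR")]: print(a,b,ang(a,b))
print("carrier c",(P["cL"]+P["cR"])/2,"base c",(P["baseB"]+P["baseD"])/2)
E
```

```text
deckA [483.9 206.1]
deckB [647.5 187.1]
deckC [ 617.2 -107.2]
deckD [451.6 -86. ]
pk1 [549.  169.5]
pk2 [539.7  83.2]
pk3 [603.5  72.8]
railtop- [ 592.1 -101.6]
railtop+ [623.  171.4]
baseA [471.2 290.1]
baseB [669.  270.8]
baseD [428.5 -84.6]
cL [480.8 -49.4]
cB [551.6 -60.7]
cR [560.6  31.5]
deckD deckA (np.float64(83.69), np.float64(293.8))
deckC deckB (np.float64(84.14), np.float64(295.9))
deckD deckC (np.float64(-7.31), np.float64(167.0))
deckA deckB (np.float64(-6.6), np.float64(164.7))
pk2 pk1 (np.float64(83.86), np.float64(86.8))
pk2 pk3 (np.float64(-9.26), np.float64(64.6))
railtop- railtop+ (np.float64(83.55), np.float64(274.7))
baseD baseA (np.float64(83.5), np.float64(377.1))
baseA baseB (np.float64(-5.6), np.float64(198.7))
cL cB (np.float64(-9.05), np.float64(71.7))
cB cR (np.float64(84.45), np.float64(92.6))
carrier c [520.69119462  -8.98559328] base c [548.72929654  93.10467666]
```

>>> jog_arm(
  deltas="0 -0.029 -0.025 0 0;0 -0.029 -0.025 0 0;0 -0.029 -0.025 0 0;0 -0.029 -0.025 0 0;0 -0.029 -0.025 0 0;0 -0.029 -0.025 0 0;0 -0.029 -0.025 0 0;0 -0.029 -0.025 0 0;0 -0.029 -0.025 0 0;0 -0.029 -0.025 0 0",
)

```text
clock: 0.93
ee_pos: [422.9, 212.3, 256.0]
tool_rot: [-0.691, -3.064, 0.0]
force: [0.5, 0.1, -0.1]
grip_width: 85.2
gripper_force: 0.0
```

>>> jog_arm(
  deltas="0 -0.029 -0.025 0 0;0 -0.029 -0.025 0 0;0 -0.029 -0.025 0 0;0 -0.029 -0.025 0 0;0 -0.029 -0.025 0 0;0 0 0 0 -0.112;0 0 0 0 -0.112;0 0 0 0 -0.111;0 0 0 0 0;0 0 0 0 0",
)

```text
clock: 1.77
ee_pos: [499.9, 39.0, 255.9]
tool_rot: [-0.175, -3.136, -0.0]
force: [0.2, -0.4, -0.4]
grip_width: 85.2
gripper_force: 0.0
```

```bash
python3 - <<'E'
from h import *
o=sensors.observe(); c=cal("wrist"); shot("wrist","w1"); np.save("c1.npy",c,allow_pickle=True)
m=R.from_rotvec(o["tool_rot"]).as_matrix()
print(o["clock"],o["ee_pos"],np.degrees(np.arctan2(m[1,1],m[0,1])),m[:,2],o["joint_positions"].round(2),o["force"])
E
```

```text
1.7667 [499.87699087  38.95189677 255.89315511] 83.59664382133721 [-8.70528308e-04  5.41338773e-05 -9.99999620e-01] [-0.05  0.06 -0.29  1.23  0.    0.06] [ 0.20467199 -0.3534345  -0.35843775]
```

View pics/w1.png

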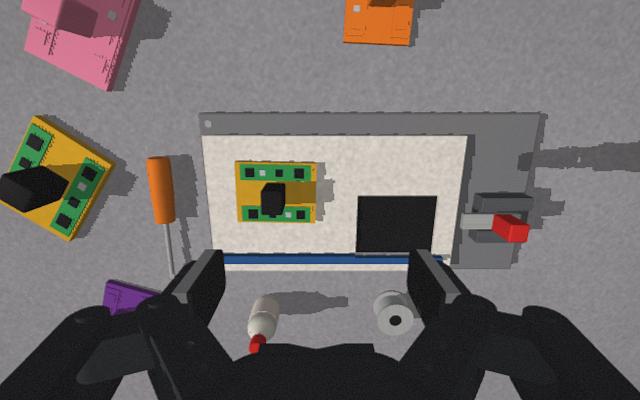

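The wrist view shows the carrier at (277,192), the pocket's dark mouth at 357–437 x 196–252, the rail along row 260 and the red handle at (510,228). Next I'll get edge fits.

```bash
cat >> h.py <<'E'
def warp(im,c,z,x0,x1,y0,y1,s=3):
    "rectified top view of plane z: row = x, col = y, s px/mm"
    src=np.float32([[x0,y0],[x0,y1],[x1,y1],[x1,y0]]); px=np.float32([w2px(c,(x,y,z)) for x,y in src])
    H=cv2.getPerspectiveTransform(px,np.float32([[0,0],[(y1-y0)*s,0],[(y1-y0)*s,(x1-x0)*s],[0,(x1-x0)*s]]))
    return cv2.warpPerspective(im,H,(int((y1-y0)*s),int((x1-x0)*s)))
E
python3 - <<'E'
from h import *
c=np.load("c1.npy",allow_pickle=True).item(); im=cv2.imread("pics/w1.png"); hsv=cv2.cvtColor(im,cv2.COLOR_BGR2HSV)
def blob(mask,win):
    m=np.zeros_like(mask); u0,u1,v0,v1=win; m[v0:v1,u0:u1]=mask[v0:v1,u0:u1]
    m=cv2.morphologyEx(m,cv2.MORPH_CLOSE,np.ones((3,3)))
    k=max(cv2.findContours(m,0,1)[0],key=cv2.contourArea); return k[:,0].astype(float)+0.0
def rep(n,k,z):
    w=np.array([px2w(c,u+.0,v+.0,z)[:2] for u,v in k]).astype(np.float32)
    r=cv2.minAreaRect(w); print(n,np.round(r[0],1),np.round(r[1],1),round(r[2],2))
yel=cv2.inRange(hsv,(15,100,60),(85,255,255)); rep("carrier",blob(yel,(215,345,150,235)),38)
dk=cv2.inRange(hsv,(0,0,0),(180,255,70)); rep("pocket",blob(dk,(345,450,188,254)),30)
bl=cv2.inRange(hsv,(100,100,50),(125,255,255)); rep("rail",blob(bl,(225,408,240,275)),39)
for u,v in [(357,196),(436,196),(356,251)]: print("pk",px2w(c,u,v,30)[:2].round(1))
k=blob(bl,(225,408,240,275)); 
for u in(235,300,340,390,405):
    vs=k[abs(k[:,0]-u)<2,1]; print(u,vs.min(),vs.max(),px2w(c,u,vs.min(),39)[:2].round(1),px2w(c,u,vs.max(),39)[:2].round(1))
rd=cv2.inRange(hsv,(0,150,80),(8,255,255))|cv2.inRange(hsv,(172,150,80),(180,255,255)); k=blob(rd,(480,540,200,260)); print("red",k.min(0),k.max(0))
a=im[150:265,220:545]; 
E
```

```text
carrier [517.   -7.5] [89.7 70.7] 82.47
pocket [574.7 125.8] [90.7 72.4] 83.59
rail [603.   28.4] [218.3  11.9] 83.59
pk [533.6  83.8]
pk [543.8 174.3]
pk [603.   77.4]
235 254.0 263.0 [586.3 -66.6] [598.  -68.8]
300 254.0 263.0 [594.9  10.2] [606.7   8.7]
340 254.0 263.0 [600.2  57.4] [612.1  56.4]
390 255.0 263.0 [608.2 116.4] [618.8 116. ]
405 256.0 263.0 [611.5 134.1] [620.8 133.8]
red [492. 215.] [529. 241.]
```

>>> jog_arm(
  deltas="0 -0.011 -0.022 0 0.019;0 -0.011 -0.022 0 0;0 0 0 0.035 0;0 0 0 0.035 0;0 0 0 0.035 0;0 0 0 0.035 0;0 0 0 0.02 0;0 0 0 0.015 0;0 0 0 0.01 0;0 0 0 0 0",
)

```text
clock: 2.65
ee_pos: [514.9, -6.8, 69.1]
tool_rot: [-0.202, -3.131, -0.0]
force: [0.2, 0.2, 0.1]
grip_width: 85.2
gripper_force: 0.0
```

```bash
python3 - <<'E'
from h import *
shot("wrist","w2")
o=sensors.observe(); print(o["ee_pos"],o["force"])
E
```

```text
[516.08420045  -6.95794103  70.5819295 ] [0.44389763 0.60259043 0.13118445]
```

View pics/w2.png

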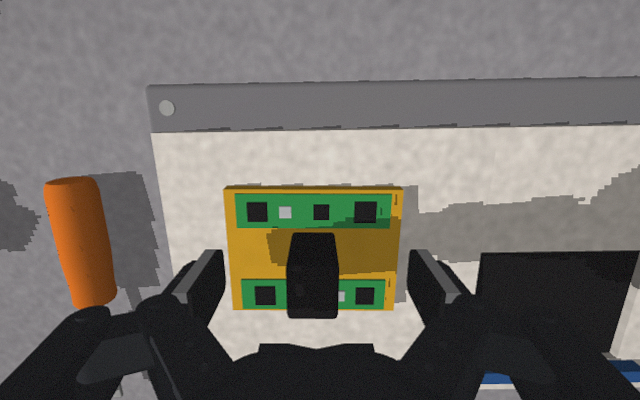

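The post (287–338 x 233–318) is centred between the pads and aligned. Closing now.

>>> jog_arm(
  deltas="255 0 0 0 0;255 0 0 0 0;255 0 0 0 0;255 0 0 0 0;255 0 0 0 0;255 0 0 0 0;255 0 0 0 0;255 0 0 0 0;255 0 0 0 0;255 0 0 0 0",
)

```text
clock: 3.53
ee_pos: [517.7, -7.5, 72.2]
tool_rot: [0.201, 3.134, -0.0]
force: [-0.6, -0.0, 6.3]
grip_width: 21.5
gripper_force: 59.9
```

>>> jog_arm(
  deltas="255 0 0 0 -0.019;255 -0.0045 0.005 0 0;255 -0.0045 0.005 0 0;255 -0.0045 0.005 0 0;255 -0.0045 0.005 0 0;255 -0.0045 0.005 0 0;255 -0.0045 0.005 0 0;255 -0.0045 0.005 0 0;255 0 0 0 0;255 0 0 0 0",
)

```text
clock: 4.37
ee_pos: [553.6, 24.4, 72.2]
tool_rot: [0.17, 3.134, 0.001]
force: [1.2, 1.9, 4.7]
grip_width: 20.5
gripper_force: 60.0
```

```bash
python3 - <<'E'
from h import *
o=sensors.observe(); c=cal("wrist"); shot("wrist","w3"); np.save("c3.npy",c,allow_pickle=True); print(o["ee_pos"],o["force"],o["tool_rot"])
p=o["ee_pos"]; print("ex,ey",p[0]*.9938-p[1]*.1115,p[0]*.1115+p[1]*.9938)
E
```

```text
[553.58163325  24.4286279   72.23623616] [1.17571422 1.91069867 4.70677219] [1.69918094e-01 3.13389521e+00 1.40145794e-03]
ex,ey 547.4256351106925 86.00152251395542
```

View pics/w3.png

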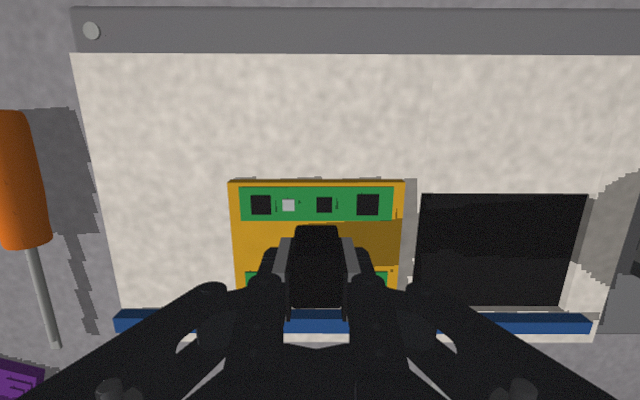

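```bash
python3 - <<'E'
from h import *
c=np.load("c3.npy",allow_pickle=True).item()
def e(n,u,v,z):
    p=px2w(c,u,v,z); print(n,(p[0]*.9938-p[1]*.1115).round(1),(p[0]*.1115+p[1]*.9938).round(1))
e("c-x left",228.5,180.5,38);e("c-x right",404.5,180.5,38)
e("pk1",421.5,193.5,30);e("pk2",587.5,195,30);e("pk3",414,305,30)
e("railtop left",115,310,39);e("railtop right",590,314,39);e("base-rail",200,308,39)
im=cv2.imread("pics/w3.png")
for u in(125,160,190,460,520,570): print(u,[tuple(im[v,u]) for v in range(303,317,2)])
print([tuple(im[250,u]) for u in range(414,428,2)],[tuple(im[250,u]) for u in range(570,596,3)])
E
```

```text
c-x left 512.0 43.0
c-x right 511.8 131.3
pk1 520.8 143.4
pk2 521.4 232.5
pk3 590.3 145.9
railtop left 587.6 -27.0
railtop right 589.6 243.7
base-rail 586.1 21.4
125 [(np.uint8(187), np.uint8(196), np.uint8(203)), (np.uint8(181), np.uint8(192), np.uint8(198)), (np.uint8(186), np.uint8(195), np.uint8(204)), (np.uint8(66), np.uint8(48), np.uint8(37)), (np.uint8(65), np.uint8(41), np.uint8(25)), (np.uint8(63), np.uint8(42), np.uint8(24)), (np.uint8(66), np.uint8(47), np.uint8(29))]
160 [(np.uint8(181), np.uint8(190), np.uint8(196)), (np.uint8(187), np.uint8(196), np.uint8(203)), (np.uint8(144), np.uint8(152), np.uint8(157)), (np.uint8(39), np.uint8(40), np.uint8(41)), (np.uint8(30), np.uint8(28), np.uint8(22)), (np.uint8(31), np.uint8(33), np.uint8(30)), (np.uint8(30), np.uint8(25), np.uint8(28))]
190 [(np.uint8(28), np.uint8(26), np.uint8(27)), (np.uint8(26), np.uint8(27), np.uint8(21)), (np.uint8(27), np.uint8(29), np.uint8(30)), (np.uint8(26), np.uint8(27), np.uint8(29)), (np.uint8(28), np.uint8(24), np.uint8(19)), (np.uint8(28), np.uint8(19), np.uint8(21)), (np.uint8(27), np.uint8(2
[... 1001 characters left out ...]
t8(131), np.uint8(137)), (np.uint8(21), np.uint8(20), np.uint8(22)), (np.uint8(23), np.uint8(25), np.uint8(27)), (np.uint8(25), np.uint8(21), np.uint8(21)), (np.uint8(29), np.uint8(30), np.uint8(29)), (np.uint8(24), np.uint8(20), np.uint8(20)), (np.uint8(21), np.uint8(21), np.uint8(22))] [(np.uint8(28), np.uint8(27), np.uint8(26)), (np.uint8(74), np.uint8(78), np.uint8(79)), (np.uint8(83), np.uint8(87), np.uint8(90)), (np.uint8(82), np.uint8(84), np.uint8(89)), (np.uint8(121), np.uint8(127), np.uint8(132)), (np.uint8(117), np.uint8(123), np.uint8(128)), (np.uint8(122), np.uint8(126), np.uint8(130)), (np.uint8(117), np.uint8(122), np.uint8(125)), (np.uint8(116), np.uint8(122), np.uint8(125))]
```

>>> jog_arm(
  deltas="255 0 0 0 0.007;255 -0.002 0 0 0;255 -0.002 0 0 0;255 -0.001 0 0 0;255 0 0 0 0;255 0 0 0 0",
)

```text
clock: 4.92
ee_pos: [556.3, 23.5, 72.2]
tool_rot: [-0.182, -3.136, -0.0]
force: [-3.5, 0.5, 9.6]
grip_width: 21.4
gripper_force: 60.7
```

>>> jog_arm(
  deltas="255 -0.001 0 0 0;255 -0.001 0 0 0;255 0 0 0 0;255 0 0 0 0",
)

```text
clock: 5.25
ee_pos: [558.1, 23.2, 72.2]
tool_rot: [-0.182, -3.135, -0.0]
force: [-4.4, 0.8, 11.1]
grip_width: 20.9
gripper_force: 60.7
```

>>> jog_arm(
  deltas="255 0 0 -0.0005 0;255 0 0 0 0;255 0 0 0 0;255 0 0 0 0",
)

```text
clock: 5.58
ee_pos: [558.1, 23.2, 72.2]
tool_rot: [-0.182, -3.135, -0.0]
force: [-2.2, 0.8, 7.7]
grip_width: 20.9
gripper_force: 60.3
```

>>> jog_arm(
  deltas="255 -0.001 0 0 0;255 -0.001 0 0 0;255 0 0 0 0;255 0 0 0 0",
)

```text
clock: 5.92
ee_pos: [560.0, 23.0, 72.2]
tool_rot: [-0.182, -3.135, -0.0]
force: [-2.5, 0.2, 7.9]
grip_width: 20.9
gripper_force: 60.4
```

>>> jog_arm(
  deltas="255 -0.001 0 -0.0002 0;255 -0.001 0 0 0;255 0 0 0 0;255 0 0 0 0",
)

```text
clock: 6.25
ee_pos: [561.9, 22.7, 72.2]
tool_rot: [-0.182, -3.135, -0.0]
force: [-3.3, 1.5, 7.6]
grip_width: 20.9
gripper_force: 60.2
```

>>> jog_arm(
  deltas="255 -0.001 0 0 0;255 -0.0005 0 0 0;255 0 0 0 0;255 0 0 0 0",
)

```text
clock: 6.58
ee_pos: [563.3, 22.5, 72.3]
tool_rot: [-0.182, -3.135, 0.0]
force: [-2.7, 0.7, 6.9]
grip_width: 21.3
gripper_force: 60.4
```

>>> jog_arm(
  deltas="255 -0.001 0 0 0;255 0 0 0 0;255 0 0 0 0",
)

```text
clock: 6.83
ee_pos: [564.0, 22.4, 72.3]
tool_rot: [-0.182, -3.134, 0.0]
force: [-3.2, 0.3, 8.0]
grip_width: 20.8
gripper_force: 60.4
```

>>> jog_arm(
  deltas="255 -0.001 0 0 0;255 0 0 0 0;255 0 0 0 0",
)

```text
clock: 7.08
ee_pos: [564.1, 22.4, 72.3]
tool_rot: [-0.181, -3.132, 0.0]
force: [-4.9, 1.0, 9.7]
grip_width: 21.1
gripper_force: 60.9
```

>>> jog_arm(
  deltas="255 0.0008 0 -0.0003 0;255 0 0.009 0 0;255 0 0.009 0 0;255 0 0.009 0 0;255 0 0.009 0 0;255 0 0.009 0 0;255 0 0 0 0;255 0 0 0 0",
)

```text
clock: 7.75
ee_pos: [569.2, 67.7, 72.3]
tool_rot: [-0.181, -3.134, -0.0]
force: [-3.7, 1.8, 7.5]
grip_width: 21.1
gripper_force: 60.3
```

>>> jog_arm(
  deltas="255 0 0.008 -0.0004 0;255 0 0.008 0 0;255 0 0.008 0 0;255 0 0.008 0 0;255 0 0.008 0 0;255 0 0 0 0;255 0 0 0 0",
)

```text
clock: 8.33
ee_pos: [574.0, 108.2, 72.3]
tool_rot: [-0.18, -3.133, -0.002]
force: [-4.5, 1.5, 5.0]
grip_width: 21.1
gripper_force: 60.1
```

>>> jog_arm(
  deltas="255 0 0.004 0 0;255 0 0.004 0 0;255 0 0 0 0;255 0 0 0 0",
)

```text
clock: 8.67
ee_pos: [574.9, 115.1, 72.2]
tool_rot: [-0.181, -3.133, 0.0]
force: [-4.9, -0.9, 5.1]
grip_width: 21.1
gripper_force: 60.0
```

>>> jog_arm(
  deltas="255 0.0005 0.003 0 0;255 0 0.003 0 0;255 0 0 0 0;255 0 0 0 0",
)

```text
clock: 9.0
ee_pos: [575.7, 121.4, 72.2]
tool_rot: [-0.181, -3.135, -0.001]
force: [-3.8, 0.8, 2.2]
grip_width: 21.0
gripper_force: 59.7
```

>>> jog_arm(
  deltas="255 0 0.0015 0 0;255 0 0 0 0;255 0 0 0 0",
)

```text
clock: 9.25
ee_pos: [577.4, 123.0, 72.4]
tool_rot: [0.18, 3.135, 0.003]
force: [-0.6, -0.7, -2.2]
grip_width: 20.9
gripper_force: 59.0
```

```bash
python3 - <<'E'
from h import *
o=sensors.observe(); c=cal("wrist"); shot("wrist","w4"); np.save("c4.npy",c,allow_pickle=True); print(o["ee_pos"],o["force"])
E
```

```text
[577.41717228 122.9871102   72.38044724] [-0.55847207 -0.6969343  -2.17118343]
```

View pics/w4.png

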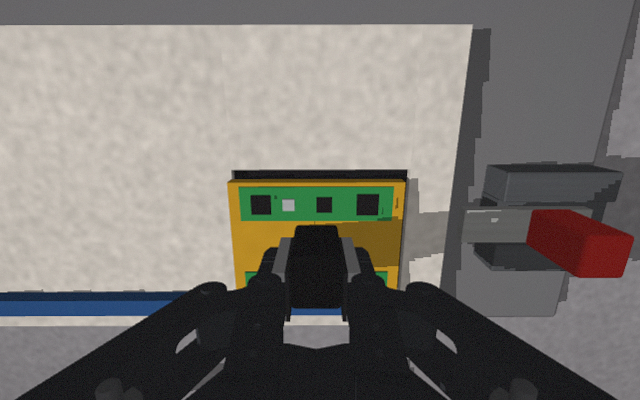

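The carrier now hangs over the pocket: the force reads its weight, and dark gaps show at its -x and +y edges. Lowering.

>>> jog_arm(
  deltas="255 0.0005 0 0.001 0;255 0 0 0.001 0;255 0 0 0 0;255 0 0 0 0",
)

```text
clock: 9.63
ee_pos: [577.4, 123.0, 72.2]
tool_rot: [0.181, 3.134, 0.002]
force: [-2.8, 1.0, 5.9]
grip_width: 21.1
gripper_force: 60.1
```

>>> jog_arm(
  deltas="255 0 0 0.001 0;255 0 0 0.001 0;255 0 0 0 0;255 0 0 0 0",
)

```text
clock: 9.97
ee_pos: [577.4, 123.0, 72.0]
tool_rot: [0.18, 3.134, 0.002]
force: [-7.8, 1.4, 16.0]
grip_width: 21.0
gripper_force: 61.7
```

```bash
python3 - <<'E'
from h import *
shot("wrist","w5"); o=sensors.observe(); c=cal("wrist"); np.save("c5.npy",c,allow_pickle=True)
print(o["wrist_torque"],o["force"])
im=cv2.imread("pics/w5.png"); cv2.imwrite("pics/w5c.png",cv2.resize(im[150:330,200:440],None,fx=3.3,fy=3.3,interpolation=cv2.INTER_CUBIC))
E
```

```text
[-0.19087025  1.35398487  0.009642  ] [-7.01347674  0.5242631  16.58586294]
```

View pics/w5c.png

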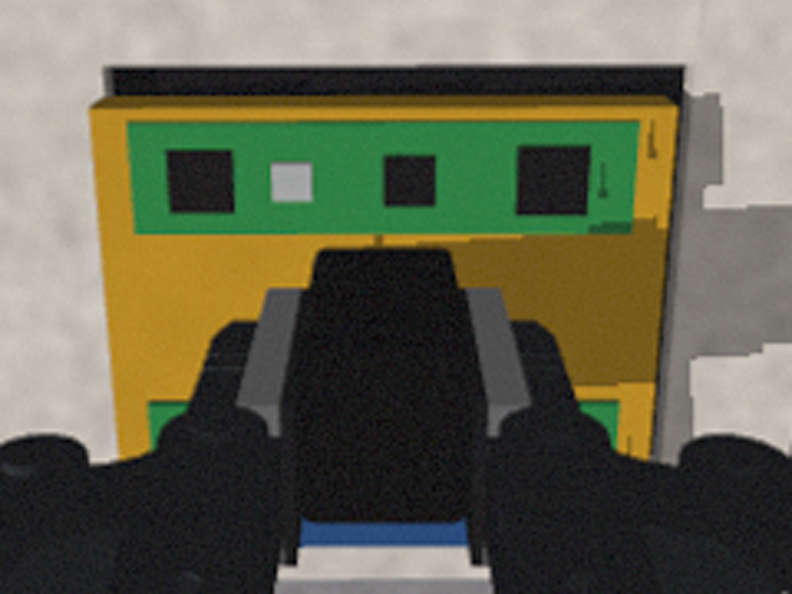

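```bash
python3 - <<'E'
from h import *
c=np.load("c5.npy",allow_pickle=True).item()
def e(n,u,v,z):
    p=px2w(c,200+u/3.3,150+v/3.3,z); print(n,z,(p[0]*.9934-p[1]*.115).round(1),(p[0]*.115+p[1]*.9934).round(1))
e("pk L",105,67,30);e("pk R",685,67,30)
for z in(36,38,40): e("cTop L",91,107,z);e("cTop R",679,107,z)
for z in(28,30,32): e("cBot R",680,97,z)
p=sensors.observe()["ee_pos"]; print(p,p[0]*.9934-p[1]*.115,p[0]*.115+p[1]*.9934, c["origin"])
E
```

```text
pk L 30 520.3 145.6
pk R 30 520.3 237.5
cTop L 36 525.3 144.6
cTop R 36 525.3 235.3
cTop L 38 524.8 145.2
cTop R 38 524.8 234.7
cTop L 40 524.3 145.8
cTop R 40 524.3 234.1
cBot R 28 525.6 237.7
cBot R 30 525.2 237.1
cBot R 32 524.7 236.5
[577.35182639 123.03929969  72.00509101] 559.3917848698319 188.62270034321372 [505.62382755 132.02686566 189.3038912 ]
```

>>> jog_arm(
  deltas="255 0 0 -0.002 0;255 0 0 -0.0015 0;255 0.001 0 0 0;255 0.001 0 0 0;255 0 0 0 0;255 0 0 0 0",
)

```text
clock: 10.52
ee_pos: [574.7, 122.6, 72.2]
tool_rot: [0.182, 3.135, -0.0]
force: [1.1, 0.4, -1.4]
grip_width: 20.9
gripper_force: 59.4
```

>>> jog_arm(
  deltas="255 -0.0003 0.0015 0 0;255 0 0 0 0;255 0 0 0.001 0;255 0 0 0.001 0;255 0 0 0 0;255 0 0 0 0",
)

```text
clock: 11.02
ee_pos: [574.1, 124.1, 69.7]
tool_rot: [-0.182, -3.135, 0.0]
force: [-0.3, -0.0, -3.0]
grip_width: 21.1
gripper_force: 58.9
```

>>> jog_arm(
  deltas="255 0 0 0.001 0;255 0 0 0.001 0;255 0 0 0 0;255 0 0 0 0",
)

```text
clock: 11.35
ee_pos: [574.6, 124.1, 68.1]
tool_rot: [-0.182, -3.136, 0.0]
force: [-0.4, -0.2, -3.4]
grip_width: 21.3
gripper_force: 58.9
```

>>> jog_arm(
  deltas="255 0 0 0.001 0;255 0 0 0.0005 0;255 0 0 0 0;255 0 0 0 0",
)

```text
clock: 11.68
ee_pos: [575.0, 124.1, 67.3]
tool_rot: [0.182, 3.136, 0.0]
force: [-2.3, 0.8, 0.5]
grip_width: 20.7
gripper_force: 59.4
```

```bash
python3 - <<'E'
from h import *
o=sensors.observe(); shot("wrist","w6"); print(o["ee_pos"],o["force"])
E
```

```text
[575.00921798 124.14935685  67.2918825 ] [-2.31700793  0.75390972  0.46174132]
```

>>> jog_arm(
  deltas="160 0 0 0 0;160 0 0 0 0;160 0 0 0 0;160 0 0 0 0;160 0 0 -0.02 0;160 0 0 -0.03 0;160 0 0 -0.03 0;160 0 0 0 0",
)

```text
clock: 12.4
ee_pos: [579.2, 124.7, 153.2]
tool_rot: [0.181, 3.125, 0.003]
force: [1.4, 0.2, 1.4]
grip_width: 32.2
gripper_force: 0.0
```

```bash
python3 - <<'E'
from h import *
o=sensors.observe(); c=cal("wrist"); shot("wrist","w7"); np.save("c7.npy",c,allow_pickle=True); print(o["ee_pos"],o["force"],o["grip_width"])
E
```

```text
[579.23183409 124.67160896 153.21114766] [1.42310993 0.19576769 1.37196702] 32.15660437561201
```

View pics/w7.png

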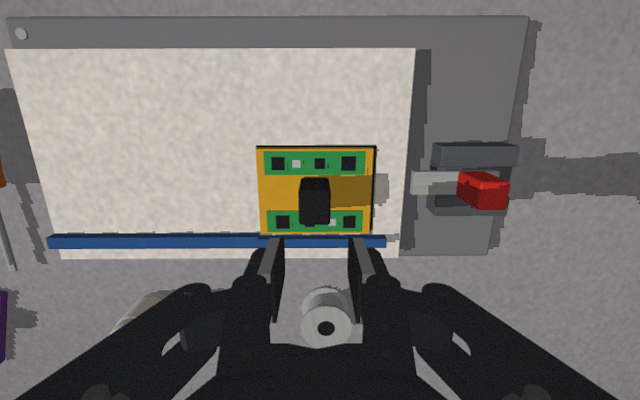

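The carrier lies flat in the pocket, with a thin even gap all round (257–376 x 146–235). The red handle is at 457–509 x 170–209.

```bash
python3 - <<'E'
from h import *
from scipy.optimize import minimize
c=np.load("c7.npy",allow_pickle=True).item(); im=cv2.imread("pics/w7.png"); hsv=cv2.cvtColor(im,cv2.COLOR_BGR2HSV)
m=((hsv[...,1]>150)&((hsv[...,0]<8)|(hsv[...,0]>172))&(hsv[...,2]>60)).astype(np.uint8); m[:, :430]=0; m[:150]=0;m[240:]=0
ex=np.array([.9934,-.115,0]);ey=np.array([.115,.9934,0])
def cost(x):
    P=[np.array([x[0],x[1],z])+a*ex+b*ey for a in(-10,10) for b in(-10,10) for z in(40.5,75.5)]
    h=cv2.convexHull(np.float32([w2px(c,p) for p in P])); k=np.zeros_like(m); cv2.fillConvexPoly(k,np.int32(h*16),1,shift=4); return int((k^m).sum())
best=min(((cost((x,y)),x,y) for x in np.arange(565,598,1.) for y in np.arange(222,258,1.))); print(best,m.sum())
o=sensors.observe(); p=o["ee_pos"]; M=R.from_rotvec(o["tool_rot"]).as_matrix(); print(p,"tool delta",M.T@(np.array([best[1],best[2],p[2]])-p))
E
```

```text
(307, np.float64(579.0), np.float64(242.0)) 1649
[578.073635   124.49533624 150.79741012] tool delta [1.26555398e+01 1.16824777e+02 1.13438503e-01]
```

>>> jog_arm(
  deltas="50 0.003 0.029 0 0;50 0.003 0.029 0 0;50 0.003 0.029 0 0;50 0.0035 0.0295 0 0;50 0 0 0.03 0;50 0 0 0.03 0;50 0 0 0.015 0;50 0 0 0 0;50 0 0 0 0",
)

```text
clock: 13.2
ee_pos: [574.0, 240.8, 69.7]
tool_rot: [-0.181, -3.132, 0.002]
force: [0.0, 0.9, -0.8]
grip_width: 68.7
gripper_force: 0.0
```

>>> jog_arm(
  deltas="255 0 0 0 0;255 0 0 0 0;255 0 0 0 0;255 0 0 0 0;255 0 0 0 0;255 0 0 0 0;255 0 0 0 0;255 0 0 0 0",
)

```text
clock: 13.87
ee_pos: [576.9, 241.8, 73.4]
tool_rot: [0.181, 3.134, 0.002]
force: [-1.0, 0.4, 6.6]
grip_width: 18.8
gripper_force: 60.3
```

>>> jog_arm(
  deltas="255 0 -0.003 0 0;255 0 -0.003 0 0;255 0 -0.003 0 0;255 0 -0.003 0 0;255 0 -0.003 0 0;255 0 -0.003 0 0;255 0 -0.003 0 0;255 0 0 0 0",
)

```text
clock: 14.53
ee_pos: [574.6, 221.3, 73.4]
tool_rot: [0.181, 3.134, 0.004]
force: [0.1, 1.2, 5.6]
grip_width: 19.0
gripper_force: 60.2
```

>>> jog_arm(
  deltas="255 0 -0.003 0 0;255 0 -0.003 0 0;255 0 -0.003 0 0;255 0 -0.003 0 0;255 0 0 0 0;255 0 0 0 0",
)

```text
clock: 15.03
ee_pos: [573.2, 209.3, 73.4]
tool_rot: [0.181, 3.134, 0.003]
force: [-0.4, 1.6, 5.9]
grip_width: 18.9
gripper_force: 60.2
```

Moved 33 mm without resistance. Next I'll creep to the stop.

>>> jog_arm(
  deltas="255 0 -0.0015 0 0;255 0 -0.0015 0 0;255 0 0 0 0;255 0 0 0 0",
)

```text
clock: 15.37
ee_pos: [572.9, 206.6, 73.4]
tool_rot: [0.181, 3.133, 0.004]
force: [-0.4, 2.3, 5.1]
grip_width: 19.0
gripper_force: 60.2
```

>>> jog_arm(
  deltas="255 0 -0.0015 0 0;255 0 -0.0015 0 0;255 0 0 0 0;255 0 0 0 0",
)

```text
clock: 15.7
ee_pos: [572.7, 204.5, 73.4]
tool_rot: [0.18, 3.133, 0.007]
force: [0.0, 5.5, 3.9]
grip_width: 19.0
gripper_force: 60.1
```

>>> jog_arm(
  deltas="255 0 -0.001 0 0;255 0 -0.001 0 0;255 0 0 0 0;255 0 0 0 0",
)

```text
clock: 16.03
ee_pos: [572.7, 204.4, 73.5]
tool_rot: [0.178, 3.133, 0.014]
force: [0.6, 10.7, 3.5]
grip_width: 18.7
gripper_force: 60.1
```

>>> jog_arm(
  deltas="120 0 0.001 0 0;120 0 0.001 0 0;120 0 0 0 0;120 0 0 0 0;120 0 0 0 0;120 0 0 -0.02 0;120 0 0 -0.03 0;120 0 0 -0.03 0;120 0 0 -0.02 0;120 0 0 0 0",
)

```text
clock: 16.87
ee_pos: [574.8, 203.1, 177.3]
tool_rot: [0.182, 3.127, 0.004]
force: [0.0, -0.2, 0.8]
grip_width: 45.5
gripper_force: 0.0
```

```bash
python3 - <<'E'
from h import *
shot("side","s8"); shot("scene","x8"); w=shot("wrist","w8"); o=sensors.observe(); print(o["ee_pos"],o["force"],o["grip_width"])
im=cv2.imread("pics/x8.png")[130:255,265:435]; s=cv2.imread("pics/w8.png")[100:300,100:420]
a=cv2.resize(im,(390,287),interpolation=cv2.INTER_CUBIC); b=cv2.resize(cv2.imread("pics/s8.png")[150:325,140:400],(400,287)); c=cv2.resize(cv2.imread("pics/w8.png"),(480,300))
v=np.zeros((590,792,3),np.uint8); v[:287,:390]=a; v[:287,392:792]=b; v[288:588,:480]=c; cv2.imwrite("pics/fin.png",v)
E
```

```text
[570.85281036 202.215359   171.23663565] [ 1.15643185 -0.24963864 -0.14558312] 45.118433298131166
```

View pics/fin.png

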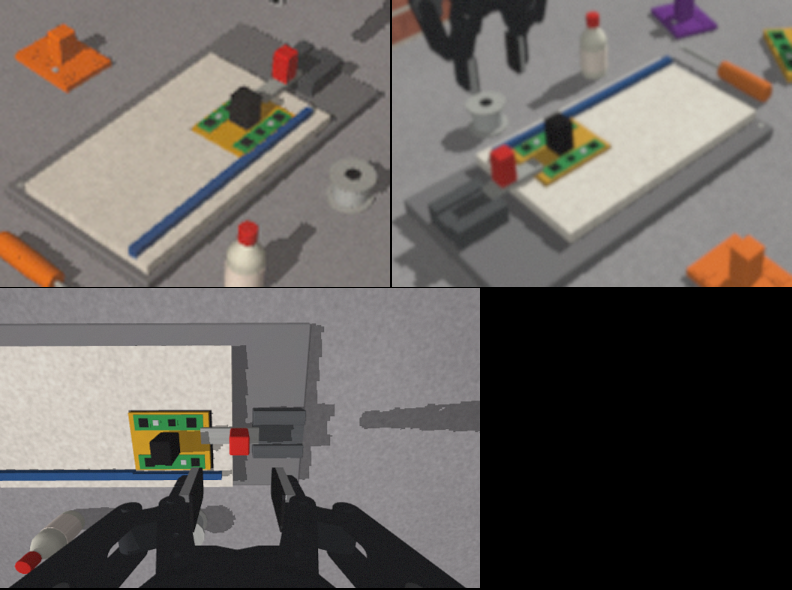

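The carrier is seated and the tongue lies over its edge. The backed-off release could have pulled the bolt slightly, so I'll re-press it once and release without backing off.

>>> jog_arm(
  deltas="120 0 0 0.03 0;120 0 0 0.03 0;120 0 0 0.025 0;120 0 0 0.015 0;120 0 -0.001 0 0;255 0 -0.001 0 0;255 0 0 0 0;255 0 0 0 0;255 0 0 0 0;255 0 0 0 0",
)

```text
clock: 17.85
ee_pos: [570.3, 204.7, 71.3]
tool_rot: [-0.177, -3.135, -0.015]
force: [0.3, 12.8, -10.8]
grip_width: 19.1
gripper_force: 59.6
```

>>> jog_arm(
  deltas="255 0 -0.001 0 0;255 0 0 0 0;255 0 0 0 0",
)

```text
clock: 18.1
ee_pos: [570.2, 204.6, 71.3]
tool_rot: [-0.176, -3.135, -0.018]
force: [1.0, 15.9, -11.4]
grip_width: 19.2
gripper_force: 59.6
```

>>> jog_arm(
  deltas="120 0 0 0 0;120 0 0 0 0;120 0 0 0 0;120 0 0 0 0;120 0 0 -0.02 0;120 0 0 -0.03 0;120 0 0 -0.03 0;120 0 0 -0.02 0;120 0 0 0 0;120 0 0 0 0",
)

```text
clock: 18.93
ee_pos: [572.6, 199.5, 174.2]
tool_rot: [0.183, 3.131, 0.002]
force: [0.6, -0.6, -0.4]
grip_width: 45.2
gripper_force: 0.0
```

```bash
python3 - <<'E'
from h import *
shot("wrist","w9"); d=cv2.absdiff(cv2.imread("pics/w8.png"),cv2.imread("pics/w9.png")); print(d.mean()); print(sensors.observe()["force"],sensors.observe()["ee_pos"])
ticket.sign_off()
E
```

```text
6.477444010416667
[ 0.51690018  0.53771909 -0.27029267] [571.27070905 199.27067154 172.4394466 ]
the job is handed in; nothing more can be done
```

The job is handed in at about 19 s: the carrier sits flat in the pocket, the bolt was pushed to its stop over the carrier's edge and released, and the bottle, spool and screwdriver were not touched. The one rough moment was a first lowering that pressed with about 16 N before I re-centred the carrier and it dropped in.

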